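# Try the touch latch of the wide cupboard

### The job

Two refinished wall cupboards lie on their backs on wooden bearers on the bench, their push-to-open doors facing up and latched shut. Try out the latch of the wider one: push its door in near the edge opposite the brass hinges so that it springs ajar, take your hand away and see it stand ajar by itself for a second, then push it shut again so that it stays latched when you let go. Leave the other cupboard's door shut and do not shift the varnish tin.

Things in the scene. Friction and masses are not known exactly. Their poses are not given: they have to be found in the camera images.
- wide_door (a joint): Hinge angle (rad) of the wide cupboard's door: 0 latched and flush, + opens up, 0.22 ajar (free edge 35 mm up), -0.07 hard stop. Push-push latch: push the push point 6 to 9 mm below flush (hard stop at 9 mm; 4 to 5 N) and let go: a shut door springs ajar; an ajar door, pushed to the same depth, comes back to flush and stays latched. Door 160 mm hinge to free edge, 220 mm wide.
- wide_push (a point): Push point of the wide cupboard (fixed wooden box on its back, 200 x 260 mm, 110 high, on 10-60 mm bearers; door inset in its top, level with the rim): on the door's upper face, 30 mm in from the middle of the free edge, 130 mm from the hinge axis; moves with the door. x: hinge to free edge, y: along the hinge, z: out of the face (up when shut). A flat 50 mm rail runs along that edge.
- small_door (a joint): Hinge angle (rad) of the door of the other, smaller cupboard (200 x 165 mm, 110 mm high; door 160 x 125 mm) beside it, of the same wood and with the same latch: 0 = latched and flush. To be left shut.
- tin_mid (a point): Centre, half-way up, of the closed varnish tin (upright can, 80 mm in diameter, 90 mm high), loose on the bench beyond the cupboards. To be left where it stands.

How it is judged (in metres and radians):
On the way, in this order (a step that is already met when the one before it is completed fails the run):
1. the wide cupboard's door has sprung ajar and stands so by itself, the robot touching nothing (value of joint wide_door above 0.15 rad and contact force between each of the fingers, the arm and anything else below 0.2 N), for 0.4 s.
2. the door has been pushed down again to the flush position or below (value of joint wide_door below 0.02 rad), for 0.1 s.
At the end, for the whole second after the job is handed in: The wide cupboard's door is latched within 0.03 rad of flush (about 4 mm at the push point) and stays so by itself, the small cupboard's door is shut within 0.03 rad of flush, and the tin is within 20 mm of where it stood (value of joint wide_door between -0.03 and 0.03 rad and value of joint small_door between -0.03 and 0.03 rad and distance of tin_mid from where it was at the start of the episode below 0.02 m); the robot touches nothing.
It fails at once if the small cupboard's door springs open (value of joint small_door above 0.08 rad).
It fails at once if the varnish tin is shifted by more than 20 mm (distance of tin_mid from where it was at the start of the episode above 0.02 m).
It also fails if it takes over 45 s, if anything falls off the work surface, if the arm or the gripper's body presses on something with over 40 N, if the wrist force passes 120 N, or if a joint passes its speed limit or range.

### The arm

A 7-joint arm with a two-finger parallel gripper is mounted at the origin on the work surface. World frame = base frame: x ahead of the robot, y to its left, z up, the work surface at z = 0. Lengths are in mm, angles in degrees, forces in N, time in s.
With the tool pointing down it reaches from about 400 to 850 mm from the base axis. Payload 4.4 kg.
Tool frame: the origin (TCP) lies at the very end of the fingers, on their centre line; the grasp point (between the pads) lies 19 mm behind it; z points along the fingers, y is the line along which they close (so a half turn about z gives the same grasp; the last joint's range is limited). The gripper opens to 94 mm and grips with 3 to 60 N. Pads are 16 mm wide; open, the fingers measure 119 mm over their backs; the gripper's body (75 mm by 177 mm) begins 78 mm behind the grasp point.
Start: joints at [-77.682, 36.005, 2.206, 86.941, -1.547, 57.084, -1.146], TCP at [180.105, 624.564, 205.478] pointing down, gripper open.
Joint ranges: [-175.42, 175.42], [-21.48, 121.26], [-71.46, 75.88], [10.55, 141.38], [-63.04, 243.04], [13.31, 113.54], [-168.57, 168.57]. Speed limits (degrees/s): [147.25, 147.25, 180, 180, 180, 180, 180].

### API

Orientations are given as [roll, pitch, yaw] about the fixed x, y, z axes, in that order (R = Rz(yaw) Ry(pitch) Rx(roll)).
In Python, from cell import robot gives the robot as it stands.
- The arm moves only by the tool send_rows, never from a script. Its argument "motion" is a list of rows, each an object with "delta_pos": the shift along the tool's x, y, z in m, a list of three; "spin": the turn about the tool's z in rad; "gripper": the finger opening in m, from 0 to 0.094. A call has 1 to 8 rows; each row is the pose to reach, as a shift and turn from the pose commanded when the call began, along the tool's axes at that moment; what a row does not reach only later rows make up. A row lasts 1/10 s, in which the tool goes at most 50 mm and 8.59 degrees, less where a joint would pass 70% of its speed; a pose out of reach is approached as far as the arm can. A call with a gripper value outside its range is refused whole. The fingers move at their own pace and stop on an object; the grip force is fixed at half the most. Time passes only in rows, so rows that repeat a pose let the fingers close. It gives the time, the measured TCP pose, the force, the opening and the grip force at its end, in the units of the state.
- robot.sense(): the state, without advancing time (a new reading comes with each control period).
- robot.snapshot(name): name is "side" or "top" or "wrist"; returns (picture, depth): 480x640x3 uint8, red, green, blue; 480x640 float32, mm along the optical axis (not along the pixel's ray), 0 where there is no reading.
- robot.get_calibration(name): a dict with "camera_matrix" (3x3 intrinsics, pixels), "rvec" (rotation vector, rad) and "tvec" (3), from world to camera coordinates, as OpenCV has them. Camera axes: x right, y down, z forward; pixel columns grow to the right and rows downward; lengths in mm; the calibration is good to about 2 mm. A picture is of the moment at which its call begins: read the wrist's pose just before it. get_calibration takes no time and is no camera call; for the wrist camera it gives the pose at the moment of the call.
- robot.hand_in(): hands the job in; it is judged then, once.
The state is a dict: "clock": time; "joint_pos": joint angles; "dq": joint speeds; "tau": joint torques, N m; "ee_pos": TCP position; "tool_rot": TCP orientation; "ft_force": force on the tool from outside, world axes, zero at the start; "moment": the same for the moment, N m; "grip_width": finger opening in mm; "finger_force": force on a finger pad.
Only numpy, scipy, OpenCV 4.12 (cv2) and the standard library are available. Lean on these libraries where they do the work, as an engineer would, in place of code of your own. Each camera call takes 0.05 s, during which the arm holds its last target. There are 200 camera calls.

## Working session

There is one attempt and no reset: what is moved stays moved. The work goes in short steps, Python scripts to look and compute and a tool call to move; the robot and the scene stay as the last step left them, time stands still between calls to the robot, and variables do not carry over. Pictures are saved under pics/ and viewed, at most 10 in all, crops included, and the job is handed in when it is done.

Besides the shell and the picture viewer there is one more tool, called after ">>>" as name(argument=value, ...) on one line, values as JSON. send_rows: Moves the arm, as the interface text tells. Its arguments: {"type":"object","properties":{"motion":{"type":"array"}},"required":["motion"]}

```bash
mkdir -p pics; ls; cat > h.py <<'E'
import numpy as np, cv2
from cell import robot
def grab(n,tag):
    cal=robot.get_calibration(n); p,d=robot.snapshot(n)
    cv2.imwrite(f'pics/{tag}.png',p[:,:,::-1]); np.savez(f'pics/{tag}.npz',p=p,d=d,K=cal['camera_matrix'],r=cal['rvec'],t=cal['tvec'])
def cloud(tag):
    z=np.load(f'pics/{tag}.npz'); K=np.array(z['K']);R=cv2.Rodrigues(np.array(z['r'],float))[0];t=np.array(z['t'],float).ravel()
    d=z['d'].astype(float); v,u=np.mgrid[:480,:640]
    c=np.stack([(u-K[0,2])/K[0,0]*d,(v-K[1,2])/K[1,1]*d,d],-1)
    return z['p'],d,(c-t)@R
E
python3 - <<'E'
from h import *
s=robot.sense(); print(s['clock'],s['ee_pos'],s['tool_rot'],s['grip_width'],s['ft_force'])
grab('top','top0'); grab('side','side0')
E
```

```text
pics
0.0 [179.90329466 623.93299556 204.56676279] [-1.79894023e+02  1.55553402e-03  1.63915677e+02] 94.00743235101793 [-8.39887783e-01  3.76641642e-01  1.36167969e-04]
```

View pics/top0.png

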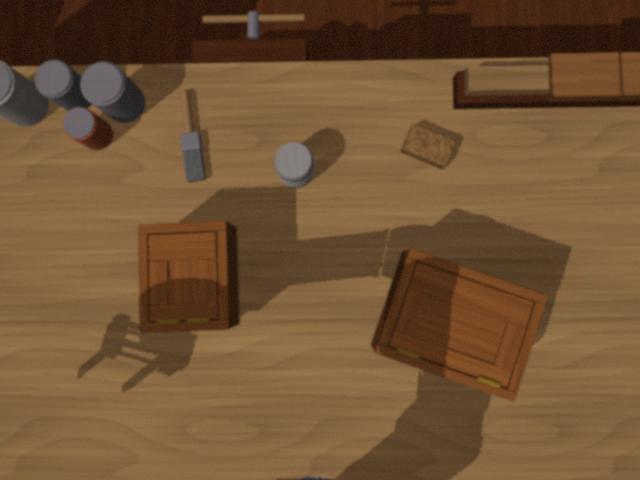

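View pics/side0.png

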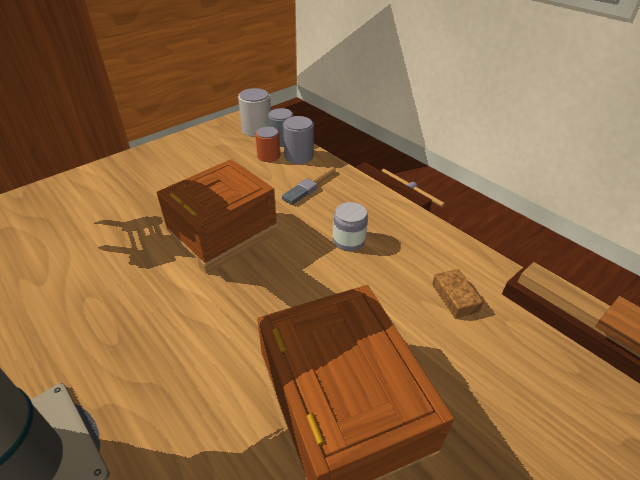

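The top view shows the wide cupboard at right, with corners at about (410,250), (548,295), (516,398) and (375,347). Its brass hinges are on the near side, at (408,352) and (488,381), so the free edge is the far (upper) one. The small cupboard is at (185,275) and the tin at (294,163). The side view agrees.

```bash
python3 - <<'E'
from h import *
p,d,P=cloud('top0')
for uv in [(185,275),(294,160),(460,325),(430,155),(320,420)]: print(uv,P[uv[1],uv[0]].round(1))
zt=np.median(P[310:340,440:480,2]); print('ztop',zt)
m=((abs(P[...,2]-zt)<12)&(d>0)).astype(np.uint8); m[:,:340]=0
n,l,st,_=cv2.connectedComponentsWithStats(m); k=1+np.argmax(st[1:,4]); Q=P[l==k]
c=Q.mean(0); A=np.c_[Q[:,:2]-c[:2],np.ones(len(Q))]; print('plane',np.linalg.lstsq(A,Q[:,2],rcond=None)[0],c)
r=cv2.minAreaRect(Q[:,:2].astype(np.float32)); print(r); print(cv2.boxPoints(r).round(1))
hsv=cv2.cvtColor(p,cv2.COLOR_RGB2HSV)
b=(hsv[...,0]>20)&(hsv[...,0]<35)&(hsv[...,1]>150)&(l==k)
n,l2,st,_=cv2.connectedComponentsWithStats(b.astype(np.uint8))
for i in range(1,n):
    if st[i,4]>15: print('brass',st[i],np.median(P[l2==i],0).round(1))
E
```

```text
(185, 275) [529.9 240.9 144.7]
(294, 160) [755.9  42.8  90.4]
(460, 325) [ 436.  -259.6  148.7]
(430, 155) [ 776.3 -236.3   35.8]
(320, 420) [226.7  -2.4  -1.6]
ztop 149.26194146941498
plane [ 1.58794191e-03 -1.39724566e-03  1.52921321e+02] [ 437.93862644 -260.97866848  152.92132098]
((438.3629455566406, -261.5458679199219), (261.407470703125, 200.26779174804688), 70.41444396972656)
[[ 300.2 -351.1]
 [ 488.9 -418.3]
 [ 576.5 -172. ]
 [ 387.8 -104.8]]
```

>>> send_rows(motion=[{"delta_pos": [-0.345,-0.113,-0.06],"spin": 0,"gripper": 0},{"delta_pos": [-0.345,-0.113,-0.06],"spin": 0,"gripper": 0},{"delta_pos": [-0.345,-0.113,-0.06],"spin": 0,"gripper": 0},{"delta_pos": [-0.345,-0.113,-0.06],"spin": 0,"gripper": 0},{"delta_pos": [-0.345,-0.113,-0.06],"spin": 0,"gripper": 0},{"delta_pos": [-0.345,-0.113,-0.06],"spin": 0,"gripper": 0},{"delta_pos": [-0.345,-0.113,-0.06],"spin": 0,"gripper": 0},{"delta_pos": [-0.345,-0.113,-0.06],"spin": 0,"gripper": 0}])

```text
clock: 0.9
ee_pos: [486.0, 415.0, 266.0]
tool_rot: [-179.9, 0.2, 163.5]
ft_force: [0.4, -0.0, 0.7]
grip_width: 33.4
finger_force: 0.0
```

```bash
python3 - <<'E'
from h import *
p,d,P=cloud('top0')
c=np.array([438.4,-261.5]);a=np.array([.942,-.335]);b=np.array([.335,.942])
Q=P.reshape(-1,3)[d.ravel()>0]; X=(Q[:,:2]-c)@a; Y=(Q[:,:2]-c)@b
g=p.reshape(-1,3)[d.ravel()>0].mean(1)
for x in range(-104,105,4):
    k=(abs(X-x)<2)&(abs(Y)<45)
    if k.sum(): print(x,k.sum(),Q[k,2].mean().round(1),g[k].mean().round(0))
E
```

```text
-100 55 153.3 64.0
-96 116 154.0 65.0
-92 113 154.4 66.0
-88 115 154.2 63.0
-84 176 148.5 51.0
-80 58 150.2 52.0
-76 117 154.2 65.0
-72 112 154.1 70.0
-68 116 154.3 74.0
-64 114 154.2 72.0
-60 117 154.1 68.0
-56 118 154.1 70.0
-52 115 154.0 66.0
-48 118 149.6 57.0
-44 110 149.5 66.0
-40 114 149.5 69.0
-36 115 149.1 67.0
-32 111 149.3 65.0
-28 113 149.2 67.0
-24 112 149.2 73.0
-20 112 149.2 72.0
-16 115 149.4 70.0
-12 112 149.4 69.0
-8 112 149.4 71.0
-4 112 149.6 71.0
0 113 149.2 68.0
4 111 149.4 67.0
8 111 149.3 71.0
12 113 149.3 72.0
16 113 149.2 71.0
20 114 149.4 70.0
24 110 149.5 71.0
28 116 149.5 69.0
32 116 154.2 69.0
36 111 154.5 70.0
40 112 154.3 69.0
44 113 154.6 72.0
48 112 154.4 73.0
52 114 154.7 77.0
56 112 154.6 77.0
60 113 154.4 76.0
64 112 154.6 74.0
68 113 154.5 73.0
72 116 154.9 73.0
76 110 154.4 68.0
80 96 148.7 54.0
84 126 153.0 65.0
88 110 154.1 75.0
92 113 153.9 74.0
96 115 154.2 71.0
100 43 153.3 64.0
```

>>> send_rows(motion=[{"delta_pos": [-0.185,-0.28,-0.015],"spin": 0,"gripper": 0},{"delta_pos": [-0.185,-0.28,-0.015],"spin": 0,"gripper": 0},{"delta_pos": [-0.185,-0.28,-0.015],"spin": 0,"gripper": 0},{"delta_pos": [-0.185,-0.28,-0.015],"spin": 0,"gripper": 0},{"delta_pos": [-0.185,-0.28,-0.015],"spin": 0,"gripper": 0},{"delta_pos": [-0.185,-0.28,-0.015],"spin": 0,"gripper": 0},{"delta_pos": [-0.185,-0.28,-0.015],"spin": 0,"gripper": 0},{"delta_pos": [-0.185,-0.28,-0.015],"spin": 0,"gripper": 0}])

```text
clock: 1.7
ee_pos: [581.7, 93.0, 280.4]
tool_rot: [-179.8, 0.1, 163.4]
ft_force: [0.0, -0.2, -0.2]
grip_width: 0.7
finger_force: 0.0
```

>>> send_rows(motion=[{"delta_pos": [-0.013,-0.385,0.06],"spin": 0,"gripper": 0},{"delta_pos": [-0.013,-0.385,0.06],"spin": 0,"gripper": 0},{"delta_pos": [-0.013,-0.385,0.06],"spin": 0,"gripper": 0},{"delta_pos": [-0.013,-0.385,0.06],"spin": 0,"gripper": 0},{"delta_pos": [-0.013,-0.385,0.06],"spin": 0,"gripper": 0},{"delta_pos": [-0.013,-0.385,0.06],"spin": 0,"gripper": 0},{"delta_pos": [-0.013,-0.385,0.06],"spin": 0,"gripper": 0},{"delta_pos": [-0.013,-0.385,0.06],"spin": 0,"gripper": 0}])

```text
clock: 2.5
ee_pos: [485.4, -274.7, 219.8]
tool_rot: [180.0, -0.0, 163.9]
ft_force: [-0.0, 0.1, -0.4]
grip_width: 0.4
finger_force: 0.0
```

```bash
python3 - <<'E'
from h import *
from scipy.spatial.transform import Rotation as Ro
grab('wrist','w0'); s=robot.sense(); print({k:np.round(s[k],1) for k in ('clock','ee_pos','tool_rot','ft_force','joint_pos')})
R=Ro.from_euler('xyz',s['tool_rot'],degrees=True); print(R.inv().apply(np.array([485.5,-278.3,175])-s['ee_pos']))
E
```

```text
{'clock': np.float64(2.6), 'ee_pos': array([ 482.1, -282.4,  219.1]), 'tool_rot': array([-1.797e+02, -1.000e-01,  1.634e+02]), 'ft_force': array([-0.3, -5.8,  0.7]), 'joint_pos': array([ 21.6,  27.8,   8.4, 101. ,  -4.5,  51.6, 105.3])}
[-2.19184976  5.1035673  44.03862301]
```

View pics/w0.png

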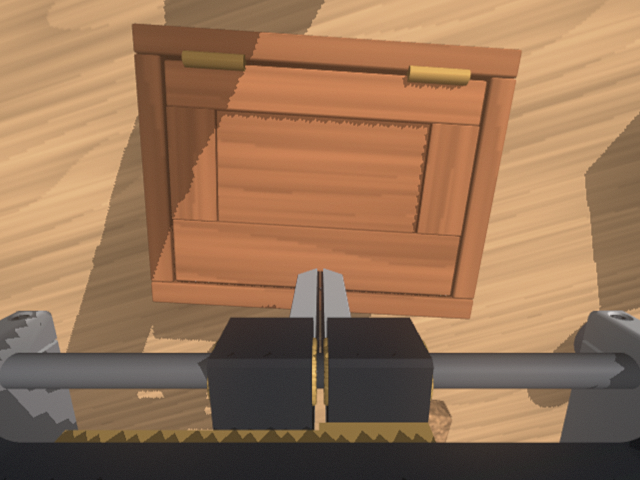

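The wrist view shows the brass hinges at the top, (212,60) and (440,75). The fingertips, at (320,272), are over the middle of the free-edge rail, as intended.

>>> send_rows(motion=[{"delta_pos": [0,0,0.02],"spin": 0,"gripper": 0},{"delta_pos": [0,0,0.045],"spin": 0,"gripper": 0},{"delta_pos": [0,0,0.045],"spin": 0,"gripper": 0},{"delta_pos": [0,0,0.045],"spin": 0,"gripper": 0},{"delta_pos": [0,0,0.045],"spin": 0,"gripper": 0}])

```text
clock: 3.05
ee_pos: [487.3, -273.0, 176.5]
tool_rot: [-180.0, 0.1, 164.0]
ft_force: [0.9, 0.0, -0.1]
grip_width: 0.7
finger_force: 0.0
```

>>> send_rows(motion=[{"delta_pos": [0,-0.005,0.01],"spin": 0,"gripper": 0},{"delta_pos": [0,-0.005,0.016],"spin": 0,"gripper": 0},{"delta_pos": [0,-0.005,0.02],"spin": 0,"gripper": 0},{"delta_pos": [0,-0.005,0.023],"spin": 0,"gripper": 0},{"delta_pos": [0,-0.005,0.025],"spin": 0,"gripper": 0},{"delta_pos": [0,-0.005,0.026],"spin": 0,"gripper": 0},{"delta_pos": [0,-0.005,0.026],"spin": 0,"gripper": 0}])

```text
clock: 3.75
ee_pos: [484.5, -278.3, 149.5]
tool_rot: [-180.0, -0.0, 163.9]
ft_force: [-1.9, 0.5, 4.2]
grip_width: 0.3
finger_force: 2.2
```

>>> send_rows(motion=[{"delta_pos": [0,0,0.0015],"spin": 0,"gripper": 0},{"delta_pos": [0,0,0.003],"spin": 0,"gripper": 0},{"delta_pos": [0,0,0.003],"spin": 0,"gripper": 0}])

```text
clock: 4.05
ee_pos: [484.4, -278.3, 146.4]
tool_rot: [-180.0, -0.0, 163.9]
ft_force: [-4.1, -0.7, 5.4]
grip_width: 0.7
finger_force: 2.4
```

>>> send_rows(motion=[{"delta_pos": [0,0,-0.02],"spin": 0,"gripper": 0},{"delta_pos": [0,0,-0.055],"spin": 0,"gripper": 0},{"delta_pos": [0,0,-0.09],"spin": 0,"gripper": 0},{"delta_pos": [0,0,-0.09],"spin": 0,"gripper": 0},{"delta_pos": [0,0,-0.09],"spin": 0,"gripper": 0},{"delta_pos": [0,0,-0.09],"spin": 0,"gripper": 0},{"delta_pos": [0,0,-0.09],"spin": 0,"gripper": 0},{"delta_pos": [0,0,-0.09],"spin": 0,"gripper": 0}])

```text
clock: 4.85
ee_pos: [484.4, -277.9, 235.3]
tool_rot: [180.0, -0.1, 163.9]
ft_force: [0.6, -0.1, 0.4]
grip_width: 0.3
finger_force: 0.0
```

```bash
python3 - <<'E'
from h import *
grab('wrist','w1'); grab('side','s1'); s=robot.sense(); print(s['clock'],s['ee_pos'],s['ft_force'])
c=np.array([438.4,-261.5]);a=np.array([.942,-.335]);b=np.array([.335,.942])
for tag in('s1','w1'):
    p,d,P=cloud(tag)
    Q=P[d>0]; X=(Q[:,:2]-c)@a; Y=(Q[:,:2]-c)@b
    for x in(-70,-60,-20,0,20,50,65,75,90):
        k=(abs(X-x)<3)&(abs(abs(Y)-65)<30)
        if k.any(): print(tag,x,k.sum(),np.median(Q[k,2]).round(1))
E
```

```text
4.95 [ 484.56657973 -278.1295213   235.74416139] [0.27419925 0.05184294 0.18624143]
s1 -70 338 156.5
s1 -60 425 158.6
s1 -20 333 163.4
s1 0 328 167.8
s1 20 1741 418.0
s1 50 2155 511.8
s1 65 1423 424.5
s1 75 950 421.6
s1 90 20 375.4
w1 -70 1433 156.5
w1 -60 1420 158.6
w1 -20 1390 163.0
w1 0 1384 167.5
w1 20 9817 349.5
w1 50 2491 184.5
w1 65 1362 186.7
w1 75 902 188.5
w1 90 207 154.5
```

View pics/s1.png

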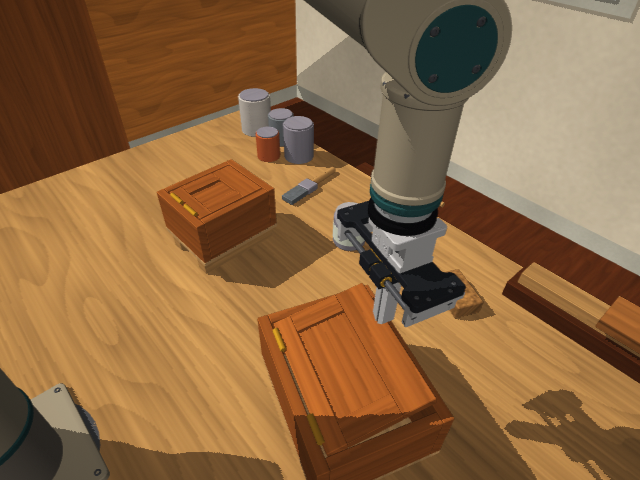

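The side view shows the wide door standing ajar with the fingers clear above it at (385,300). Depth gives about 184.5 mm at the push point, or 0.22 rad. The small door is shut. I'll let the wide door stand for a second, then push it shut.

>>> send_rows(motion=[{"delta_pos": [0,0,0],"spin": 0,"gripper": 0},{"delta_pos": [0,0,0],"spin": 0,"gripper": 0},{"delta_pos": [0,0,0],"spin": 0,"gripper": 0},{"delta_pos": [0,0,0],"spin": 0,"gripper": 0},{"delta_pos": [0,0,0],"spin": 0,"gripper": 0},{"delta_pos": [0,0,0],"spin": 0,"gripper": 0},{"delta_pos": [0,0,0.015],"spin": 0,"gripper": 0},{"delta_pos": [0,0,0.03],"spin": 0,"gripper": 0}])

```text
clock: 5.75
ee_pos: [485.2, -278.5, 206.5]
tool_rot: [-180.0, 0.1, 163.9]
ft_force: [0.8, 0.6, -0.1]
grip_width: 0.5
finger_force: 0.0
```

>>> send_rows(motion=[{"delta_pos": [0,0,0.01],"spin": 0,"gripper": 0},{"delta_pos": [0,0,0.017],"spin": 0,"gripper": 0},{"delta_pos": [0,0,0.024],"spin": 0,"gripper": 0},{"delta_pos": [0,0,0.031],"spin": 0,"gripper": 0},{"delta_pos": [0,0,0.038],"spin": 0,"gripper": 0},{"delta_pos": [0,0,0.045],"spin": 0,"gripper": 0},{"delta_pos": [0,0,0.05],"spin": 0,"gripper": 0},{"delta_pos": [0,0,0.053],"spin": 0,"gripper": 0}])

```text
clock: 6.55
ee_pos: [486.7, -279.0, 154.1]
tool_rot: [-180.0, 0.2, 163.9]
ft_force: [3.1, -1.2, 4.8]
grip_width: 0.4
finger_force: 2.1
```

>>> send_rows(motion=[{"delta_pos": [0,0,0.003],"spin": 0,"gripper": 0},{"delta_pos": [0,0,0.005],"spin": 0,"gripper": 0},{"delta_pos": [0,0,0.007],"spin": 0,"gripper": 0},{"delta_pos": [0,0,0.007],"spin": 0,"gripper": 0},{"delta_pos": [0,0,0.007],"spin": 0,"gripper": 0}])

```text
clock: 7.05
ee_pos: [485.1, -278.4, 146.6]
tool_rot: [-180.0, 0.0, 163.9]
ft_force: [3.9, -0.6, 4.1]
grip_width: 0.3
finger_force: 2.4
```

>>> send_rows(motion=[{"delta_pos": [0,0,-0.005],"spin": 0,"gripper": 0},{"delta_pos": [0,0,-0.012],"spin": 0,"gripper": 0},{"delta_pos": [0,0,-0.03],"spin": 0,"gripper": 0},{"delta_pos": [0,0,-0.06],"spin": 0,"gripper": 0},{"delta_pos": [0,0,-0.09],"spin": 0,"gripper": 0},{"delta_pos": [0,0,-0.09],"spin": 0,"gripper": 0},{"delta_pos": [0,0,-0.09],"spin": 0,"gripper": 0},{"delta_pos": [0,0,-0.09],"spin": 0,"gripper": 0}])

```text
clock: 7.85
ee_pos: [483.1, -277.4, 235.0]
tool_rot: [180.0, -0.2, 163.9]
ft_force: [0.7, 0.0, -1.2]
grip_width: 0.5
finger_force: 0.0
```

```bash
python3 - <<'E'
from h import *
grab('wrist','w2'); grab('top','t2'); s=robot.sense(); print(s['clock'],s['ee_pos'],s['ft_force'])
c=np.array([438.4,-261.5]);a=np.array([.942,-.335]);b=np.array([.335,.942])
p,d,P=cloud('w2')
Q=P[d>0]; X=(Q[:,:2]-c)@a; Y=(Q[:,:2]-c)@b
for x in(-60,0,50,65,75,90):
    k=(abs(X-x)<3)&(abs(abs(Y)-65)<30); print(x,k.sum(),np.median(Q[k,2]).round(1))
P0=cloud('top0')[2];P2=cloud('t2')[2]
print('tin',P0[160,294],P2[160,294]); k=np.s_[230:325,145:225]
print('small',np.nanmedian(P0[k][...,2]),np.nanmedian(P2[k][...,2]))
E
```

```text
7.95 [ 483.60526625 -277.58150828  235.03308047] [-0.19486801  0.24728086 -0.00893395]
-60 1402 154.3
0 1184 150.1
50 1988 156.0
65 991 154.8
75 957 154.9
90 920 154.4
tin [755.94679073  42.79960192  90.41132649] [755.21687611  42.57796836  93.32505559]
small 149.75372184665025 149.74003477355478
```

The wide door is flush again, its rail level with the rim (about 154.5 mm). The tin and the small door haven't moved, so I'm handing in.

```bash
python3 -c "
from cell import robot
print(robot.hand_in())"
```

```text
the job is handed in; nothing more can be done
None
```

I handed the job in: the wide door sprang ajar, stood by itself for over a second, and was pushed shut flush and latched, with the small door still shut and the tin where it stood; no verdict came back.

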